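Show the marking path and store it

ROBOT

A 6-joint arm with a two-finger parallel gripper is mounted at the origin on a cart in front of the work surface, level with it; the furniture and walls round the work are solid. World frame = base frame: x ahead of the robot, y to its left, z up, the work surface at z = 0. Lengths are in m, angles in degrees, forces in N, time in s.
With the tool pointing down it reaches from about 0.35 to 0.875 m from the base axis. Payload 4.2 kg.
Tool frame: the origin (TCP) lies between the finger pads; the fingertips stand 8 mm ahead of it and the grasp point (between the pads) lies 11 mm behind it; z points along the fingers, y is the line along which they close (so a half turn about z gives the same grasp; the last joint's range is limited). The gripper opens to 87 mm and grips with 3 to 60 N. Pads are 19 mm wide; open, the fingers measure 117 mm over their backs; the gripper's body (75 mm by 190 mm) begins 51 mm behind the grasp point.
Start: joints at [92.109, 22.042, 0.453, 0, -68.411, -14.817], TCP at [0.137, 0.61, 0.231] pointing down, gripper open.
Joint ranges: [-179.83, 179.83], [-69.29, 118.12], [-61.27, 80.66], [-181.25, 117.63], [-171.15, -9.14], [-177.46, 177.46]. Speed limits (degrees/s): [159.86, 159.86, 180, 180, 180, 180].

INTERFACE

Orientations are given as a 3x3 rotation matrix whose columns are the frame's x, y, z axes.
In Python, from station import sense, capture, camera_model, finish_job, find_in gives the robot as it stands. The module is installed in compiled form; this text tells all that it offers.
- The arm moves only by the tool arm_command, never from a script. Its argument "motion" is a list of rows, each a list of 7 numbers: the finger opening in mm, from 0 to 87, then the shift along the tool's x, y, z in mm, then the turn, a rotation vector about the tool's x, y, z in rad. In form: [[jaw, dx, dy, dz, rx, ry, rz], ...]. A call has 1 to 8 rows; each row shifts and turns the commanded pose from where the row before left it, along the tool's axes as they then stand; what a row does not reach is not made up. A row lasts 1/10 s, in which the tool goes at most 50 mm and 8.59 degrees, less where a joint would pass 70% of its speed; a pose out of reach is approached as far as the arm can. A call with a gripper value outside its range is refused whole. The fingers move at their own pace and stop on an object; the grip force is fixed at half the most. Time passes only in rows, so rows that do not move let the fingers close. It gives the time, the measured TCP pose, the force, the opening and the grip force at its end, in the units of the state.
- sense(): the state, without advancing time (a new reading comes with each control period).
- capture(name): name is "scene" or "top" or "wrist"; returns the picture (480x640x3 uint8, red, green, blue); there is no depth.
- camera_model(name): a dict with "fx", "fy", "cx", "cy" (pixels), "R" (3x3) and "t" (3): a world point X has camera coordinates R X + t. Camera axes: x right, y down, z forward; pixel columns grow to the right and rows downward; lengths in m; the calibration is good to about 2 mm. A picture is of the moment at which its call begins: read the wrist's pose just before it. camera_model takes no time and is no camera call; for the wrist camera it gives the pose at the moment of the call.
- finish_job(): hands the job in; it is judged then, once.
Trained networks look in the newest picture that a camera, given by its name, has taken for a name from the list of things; names that differ only in an ending like _2 or _b are one class to them, and where a whole thing is asked for, a point or a joint stands for the part that bears it (a point fixed in the world has none). Each returns a list of dicts, best first, with "p" (0 to 1); they miss things now and then, are a little off and sometimes report something else, mostly with a low value. They report only what shows in the picture. A call takes as long as a camera call.
- find_in(target, camera): "location" ([row, column] in pixels, amid what is visible of it).
The state is a dict: "time_s": time; "joints": joint angles; "joint_velocities": joint speeds; "effort": joint torques, N m; "tcp_pos": TCP position; "ee_rot": TCP orientation; "wrist_force": force on the tool from outside, world axes, zero at the start; "moment": the same for the moment, N m; "gripper_width": opening from 0.0 (shut) to 1.0 (fully open); "gripper_force": force on a finger pad.
Only numpy, scipy, OpenCV 4.12 (cv2) and the standard library are available. Lean on these libraries where they do the work, as an engineer would, in place of code of your own. Each camera call takes 0.05 s, during which the arm holds its last target. There are 200 camera calls.

TASK

Show the overhead camera the path that the laser is to mark: begin with the fingertips over the green disc and follow the yellow line on the dark plate to its other end, about 10 mm above the plate and without touching it. Then press the red button at that end gently down with the fingertips and finish while still holding it down. Lift nothing, and leave the two chrome sleeves and the other loose things where they stand.

Things in the scene. Friction and masses are not known exactly. Their poses are not given: they have to be found in the camera images.
- teach_plate: dark steel plate, 160 (x) x 250 (y) x 8 mm, fixed to the worktop, origin at the centre of its underside, z up; a yellow zigzag line 4 mm wide is inlaid flush in its top. The line consists of three straight runs through these points of the plate's frame (x, y in mm): (-50, 100), (50, 45), (-45, -25), (50, -90). The green disc is fixed at one end of the line and the red button at the other; which is at which end differs from run to run
- line_1 (a point): point on the yellow line at the plate's top surface (z 8 mm in the plate's frame); the points line_1 to line_8 follow one another along the line, 37 to 39 mm apart
- line_2 (a point): point on the yellow line at the plate's top surface (z 8 mm in the plate's frame); the points line_1 to line_8 follow one another along the line, 37 to 39 mm apart
- line_3 (a point): point on the yellow line at the plate's top surface (z 8 mm in the plate's frame); the points line_1 to line_8 follow one another along the line, 37 to 39 mm apart; this one is the first sharp corner
- line_4 (a point): point on the yellow line at the plate's top surface (z 8 mm in the plate's frame); the points line_1 to line_8 follow one another along the line, 37 to 39 mm apart
- line_5 (a point): point on the yellow line at the plate's top surface (z 8 mm in the plate's frame); the points line_1 to line_8 follow one another along the line, 37 to 39 mm apart
- line_6 (a point): point on the yellow line at the plate's top surface (z 8 mm in the plate's frame); the points line_1 to line_8 follow one another along the line, 37 to 39 mm apart; this one is the second sharp corner
- line_7 (a point): point on the yellow line at the plate's top surface (z 8 mm in the plate's frame); the points line_1 to line_8 follow one another along the line, 37 to 39 mm apart
- line_8 (a point): point on the yellow line at the plate's top surface (z 8 mm in the plate's frame); the points line_1 to line_8 follow one another along the line, 37 to 39 mm apart
- start_disc: flat green disc 22 mm across and 2 mm thick, fixed on the plate at the end of the line where the trace begins; origin at the centre of its underside; if it lies near line_1 the order is line_1 to line_8, if near line_8 it is line_8 to line_1
- store_top (a point): centre of the top face of the red push button (24 mm across, in a black housing 40 mm across and 12 mm tall, so rise over it at the end of the line; released, the button's top stands 24 mm above the plate) fixed on the plate at the other end of the line; it moves down with the button, vertical travel 8 mm against a spring, about 2 N to start and 6 N when fully down
- store (a joint): travel of the red button in m: 0 released, 0.008 fully down; it springs back when let go
- sleeve_a_mid (a point): middle (15 mm above its foot) of a chrome sleeve 19 mm across and 30 mm tall, standing loose on the plate about 55 to 60 mm to the side of the line; leave it standing where it is
- sleeve_b_mid (a point): middle of the second chrome sleeve, of the same size, likewise standing loose about 55 to 60 mm to the side of the line; leave it standing where it is
- nut: black collet nut, 38 mm across, 18 mm tall, loose on the worktop, origin under its centre; leave it alone
- tape: roll of tape, 67 mm across, 19 mm tall, loose on the worktop, origin under its centre; leave it alone
- vee: steel V-block 28 x 36 x 30 mm, loose on the worktop, origin under its centre; leave it alone
- driver: yellow-handled screwdriver 25 x 167 x 24 mm, lying loose on the worktop, origin under its centre; leave it alone

How it is judged:
By the outcome, as a careful person would: the job done as asked, in the order asked, and still so for the second after the job is handed in, while the arm keeps its last pose, push and grip.
It also fails if it takes over 48 s, if anything falls off the work surface, if the arm or the gripper's body presses on something with over 40 N, if the wrist force passes 120 N, or if a joint passes its speed limit or range.

## Working session

There is one attempt and no reset: what is moved stays moved. The work goes in short steps, Python scripts to look and compute and a tool call to move; the robot and the scene stay as the last step left them, time stands still between calls to the robot, and variables do not carry over. Pictures are saved under pics/ and viewed, at most 10 in all, crops included, and the job is handed in when it is done.

Besides the shell and the picture viewer there is one more tool, called after "Call:" by a JSON object that holds its "api" and its "payload". arm_command: Moves the arm, as the interface text tells. Its arguments: {"type":"object","properties":{"motion":{"type":"array"}},"required":["motion"]}

```bash
mkdir -p pics; python3 - <<'E'
from station import *
import cv2,numpy as np
s=sense();print(s['time_s'],s['tcp_pos'],s['ee_rot'],s['wrist_force'],s['gripper_width'])
im=capture("top");cv2.imwrite("pics/top1.png",im[:,:,::-1])
for n in ["start_disc","store_top","sleeve_a_mid","line_3","teach_plate"]:
    print(n,[(d['p'],d['location']) for d in find_in(n,"top")][:4])
m=camera_model("top");print(m)
E
```

```text
0.0 [0.13733466 0.60913659 0.22948374] [[ 9.75469942e-01 -2.20132321e-01 -3.90853674e-04]
 [-2.20132654e-01 -9.75467694e-01 -2.09567685e-03]
 [ 8.00610772e-05  2.13030943e-03 -9.99997728e-01]] [ 0.3456724  -0.40697817  0.16237725] 0.9969559912531771
start_disc [(0.42, [239.4, 267.3])]
store_top [(0.51, [215.7, 347.4])]
sleeve_a_mid [(0.58, [244.4, 290.2]), (0.19, [234.6, 451.4])]
line_3 [(0.97, [232.8, 305.9])]
teach_plate [(0.78, [231.1, 309.8])]
{'fx': 527.1644272831367, 'fy': 527.1644272831367, 'cx': 311.1647427164082, 'cy': 232.29194278421, 'R': array([[ 1.41983528e-03, -9.99998962e-01, -2.46690018e-04],
       [-9.81315994e-01, -1.34584572e-03, -1.92398306e-01],
       [ 1.92397775e-01,  5.15254763e-04, -9.81316886e-01]]), 't': array([-0.07631831,  0.54899034,  1.30935738])}
```

View pics/top1.png

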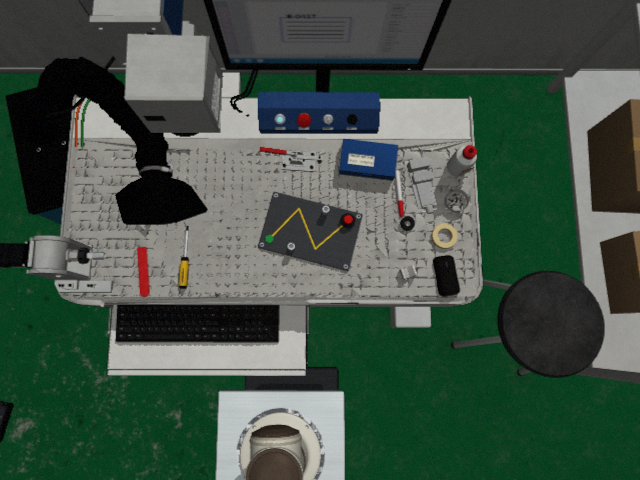

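The top picture shows the plate at about (310,231), the green disc at (269,239) and the red button at (347,219). The sleeves are at (291,246) and (326,210), and a lamp head is at about (160,195). The arm is outside the picture, to the left.

```bash
cat >h.py <<'E'
import numpy as np,cv2
from scipy.optimize import least_squares
from station import *
V=np.array([[-50,100],[50,45],[-45,-25],[50,-90]])/1e3
def proj(m,X):
    c=X@m['R'].T+m['t'];return np.c_[m['fx']*c[:,0]/c[:,2]+m['cx'],m['fy']*c[:,1]/c[:,2]+m['cy']]
def ray(m,u,v,z):
    d=m['R'].T@np.array([(u-m['cx'])/m['fx'],(v-m['cy'])/m['fy'],1]);o=-m['R'].T@m['t'];return o+d*(z-o[2])/d[2]
def world(p,P,z):
    c,s=np.cos(p[2]),np.sin(p[2]);return np.c_[P@np.array([[c,s],[-s,c]])+p[:2],np.full(len(P),z)]
def segdist(q,V):
    D=[]
    for a,b in zip(V[:-1],V[1:]):
        t=np.clip((q-a)@(b-a)/((b-a)@(b-a)),0,1);D.append(np.linalg.norm(q-a-t[:,None]*(b-a),axis=1))
    return np.min(D,0)
def fit(m,pix,p0):
    # pix Nx2 yellow pixels -> world at z .008 -> plate frame
    W=np.array([ray(m,u,v,.008)[:2] for u,v in pix])
    def f(p):
        c,s=np.cos(p[2]),np.sin(p[2]);return segdist((W-p[:2])@np.array([[c,-s],[s,c]]),V)
    return least_squares(f,p0,loss='soft_l1',f_scale=.003)
def yellow(im,poly):
    h=cv2.cvtColor(im,cv2.COLOR_RGB2HSV);k=cv2.inRange(h,(18,90,70),(38,255,255))
    mk=np.zeros(k.shape,np.uint8);cv2.fillPoly(mk,[np.int32(poly)],255)
    v,u=np.nonzero(k&mk);return np.c_[u,v].astype(float)
E
python3 - <<'E'
from h import *
im=cv2.imread("pics/top1.png")[:,:,::-1].copy()
m=camera_model("top")
px=yellow(im,[[255,195],[365,195],[365,270],[255,270]]);print(len(px))
for pt in [(269,239),(299,209),(315,248),(347,222)]: print(ray(m,*pt,.008))
c=ray(m,310,231,.008)
for a in (-.3,-.2,0,np.pi-.3,np.pi):
    r=fit(m,px,[c[0],c[1],a]);print(r.x,r.cost,np.mean(np.abs(r.fun)))
    print(proj(m,world(r.x,V,.008)).round(1).tolist())
s=capture("scene");cv2.imwrite("pics/scene1.png",s[:,:,::-1])
E
```

```text
311
[0.53960075 0.03685098 0.008     ]
[ 0.62191939 -0.04264334  0.008     ]
[ 0.51546236 -0.08577849  0.008     ]
[ 0.58624548 -0.17162243  0.008     ]
[ 0.56432689 -0.07208848 -0.2554955 ] 0.000587197052411116 0.0018124761181981203
[[268.8, 238.4], [298.5, 208.2], [314.7, 248.4], [347.1, 220.6]]
[ 0.56432689 -0.07208848 -0.2554955 ] 0.0005871970524111132 0.0018124761089794081
[[268.8, 238.4], [298.5, 208.2], [314.7, 248.4], [347.1, 220.6]]
[ 0.56432198 -0.07206415 -0.25593956] 0.0005871941770626986 0.0018117987195846168
[[268.8, 238.4], [298.5, 208.2], [314.7, 248.4], [347.0, 220.7]]
[ 0.56958343 -0.05598203  2.8930796 ] 0.0010891126514653083 0.0025600221813768444
[[344.6, 219.4], [315.6, 250.0], [299.1, 209.9], [266.5, 237.6]]
[ 0.56958343 -0.05598203  2.89307965] 0.0010891126514661084 0.0025600222178379186
[[344.6, 219.4], [315.6, 250.0], [299.1, 209.9], [266.5, 237.6]]
```

View pics/scene1.png

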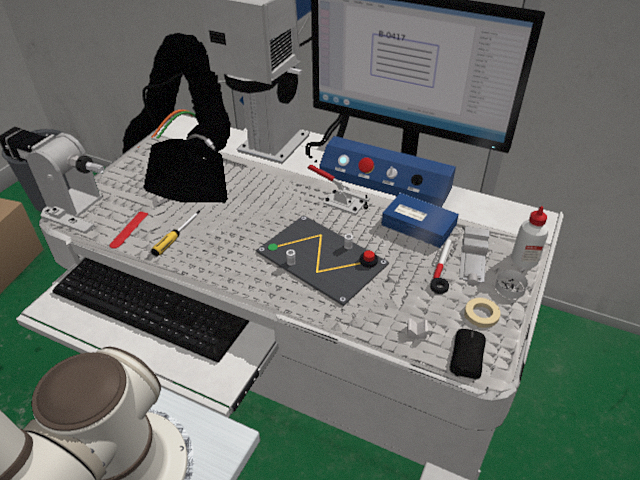

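The scene picture shows the disc at (272,247), the button at (369,257) and the sleeves at (291,257) and (348,241). The fit puts the disc at the line_1 end, so the order is line_1 to line_8. I'll approach with the fingers shut, keeping clear of the lamp.

Call:
{"api": "arm_command", "payload": {"motion": [[0,31,35,0,0,0,0],[0,31,35,0,0,0,0],[0,31,35,0,0,0,0],[0,31,35,0,0,0,0],[0,31,35,0,0,0,0],[0,31,35,0,0,0,0],[0,31,35,0,0,0,0],[0,31,35,0,0,0,0]]}}

```text
time_s: 1.15
tcp_pos: [0.3183, 0.2802, 0.2309]
ee_rot: [[0.976, -0.219, 0.001], [-0.219, -0.976, 0.001], [0.0, -0.001, -1.0]]
wrist_force: [1.0, 0.1, -0.4]
gripper_width: 0.357
gripper_force: 0.0
```

Call:
{"api": "arm_command", "payload": {"motion": [[0,32,35,0,0,0,0.1],[0,32,35,0,0,0,0.1],[0,32,35,0,0,0,0.1],[0,32,35,0,0,0,0.1],[0,32,35,0,0,0,0.1],[0,32,35,0,0,0,0.1],[0,0,0,0,0,0,0],[0,0,0,0,0,0,0]]}}

```text
time_s: 1.95
tcp_pos: [0.3923, 0.0106, 0.2307]
ee_rot: [[0.679, -0.734, 0.001], [-0.734, -0.679, 0.0], [0.0, -0.001, -1.0]]
wrist_force: [-0.8, 0.5, 0.9]
gripper_width: 0.001
gripper_force: 0.0
```

```bash
python3 - <<'E'
from h import *
s=sense();m=camera_model("wrist")
im=capture("wrist");cv2.imwrite("pics/w1.png",im[:,:,::-1])
print(s['time_s'],s['tcp_pos'],s['ee_rot'].round(4),s['joints'],s['wrist_force'])
print(-m['R'].T@m['t'],m['R'][2]); print(proj(m,world([.5643,-.0721,-.256],V,.008)))
E
```

```text
1.95 [0.39227388 0.01060526 0.23074886] [[ 6.789e-01 -7.342e-01  7.000e-04]
 [-7.342e-01 -6.789e-01  4.000e-04]
 [ 2.000e-04 -8.000e-04 -1.000e+00]] [ 2.55755173e+01 -1.54964288e+00 -2.92497696e+01 -4.63186773e-03
 -6.22537864e+01  1.71835818e+01] [-0.77226564  0.47358273  0.93237986]
[ 0.44025994 -0.04186047  0.38463302] [-0.1745988   0.19276829 -0.96558565]
[[ 181.210413    125.97574293]
 [ 159.8883502   -15.01094626]
 [ 291.51854693   40.11548495]
 [ 293.3075845  -119.31013705]]
```

View pics/w1.png

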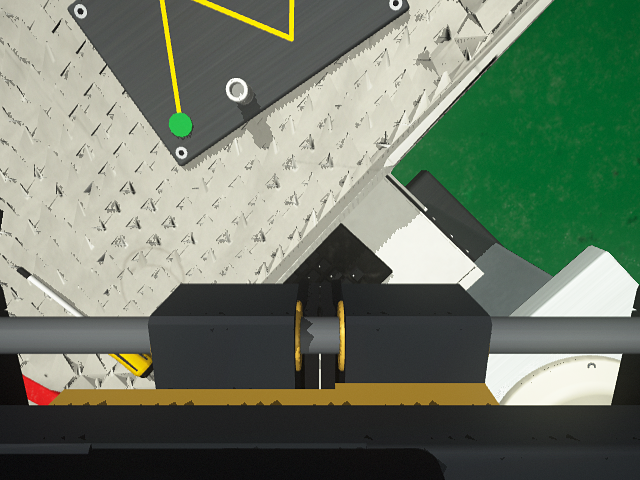

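The wrist picture shows the disc at (180,125) and the second corner at (291,40). The fit predicted (181,126) and (291.5,40). I'll take one refining view with the whole line in sight.

Call:
{"api": "arm_command", "payload": {"motion": [[0,36,-23,0,0,0,0],[0,36,-23,0,0,0,0],[0,36,-23,0,0,0,0],[0,0,0,0,0,0,0],[0,0,0,0,0,0,0]]}}

```text
time_s: 2.5
tcp_pos: [0.5166, -0.019, 0.2294]
ee_rot: [[0.682, -0.731, -0.002], [-0.731, -0.682, -0.0], [-0.001, 0.002, -1.0]]
wrist_force: [-0.7, -0.2, -0.7]
gripper_width: 0.006
gripper_force: 0.0
```

```bash
python3 - <<'E'
from h import *
s=sense();m=camera_model("wrist")
im=capture("wrist")
px=yellow(im,[[0,0],[639,0],[639,280],[0,280]])
p0=[.5643,-.0721,-.256]
# keep pixels near the predicted line
W=np.array([ray(m,u,v,.008)[:2] for u,v in px]);pl=world(p0,V,.008)[:,:2]
px=px[segdist(W,pl)<.012]
r=fit(m,px,p0);p=r.x;print(len(px),p,np.mean(r.fun))
print(s['time_s'],s['tcp_pos'],s['wrist_force'])
Wd=world(p,V,.008)[:,:2];print(Wd.round(4))
for n in("start_disc","store_top","sleeve_a_mid"):
    for d in find_in(n,"wrist")[:2]:
        z={'st':.009}.get(n[:2]); z={"start_disc":.010,"store_top":.032,"sleeve_a_mid":.023}[n]
        print(n,d['p'],d['location'],ray(m,d['location'][1],d['location'][0],z).round(4))
R=s['ee_rot'];seq=np.vstack([s['tcp_pos'][:2],Wd])
for a,b in zip(seq[:-1],seq[1:]): print("tool step mm",(R.T@np.append(b-a,0)*1e3).round(1))
for q in proj(m,world(p,V,.008)): cv2.circle(im,tuple(int(x) for x in q.round()),4,(255,0,255),1)
cv2.imwrite("pics/w2.png",im[:,:,::-1])
E
```

```text
1830 [ 0.56563997 -0.07272471 -0.25605221] 0.0011846879372100255
2.5 [ 0.51661175 -0.01902623  0.22942657] [-0.73339429 -0.18013931 -0.71305529]
[[ 0.5426  0.0367]
 [ 0.6254 -0.0419]
 [ 0.5158 -0.0855]
 [ 0.5912 -0.1725]]
start_disc 0.78 [240.6, 262.3] [0.5395 0.0388 0.01  ]
store_top 0.6 [20.6, 381.0] [ 0.5906 -0.1707  0.032 ]
sleeve_a_mid 0.64 [212.7, 318.8] [ 0.5195 -0.0211  0.023 ]
sleeve_a_mid 0.33 [21.9, 381.9] [ 0.59  -0.173  0.023]
tool step mm [-23.  -57.   -0.1]
tool step mm [113.9  -7.   -0.2]
tool step mm [-42.9 109.9   0.3]
tool step mm [115.    4.2  -0.2]
```

View pics/w2.png

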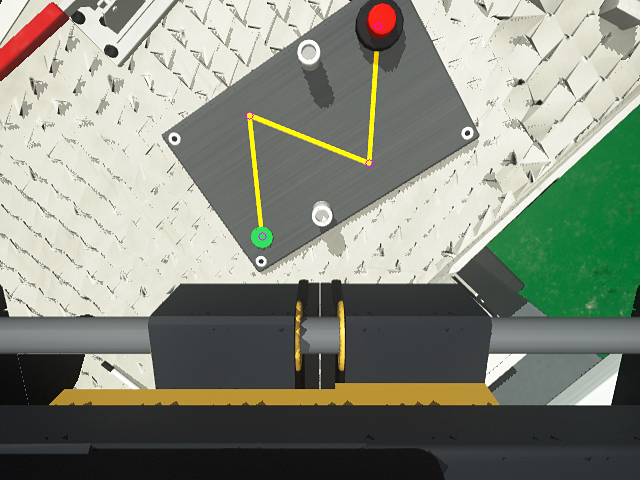

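The overlay matches all the corners: disc (262,237), corners (250,116) and (369,162), button (380,20). Next I move over the disc, sideways first and then down.

Call:
{"api": "arm_command", "payload": {"motion": [[0,-11.5,-28.5,0,0,0,0],[0,-11.5,-28.5,0,0,0,0],[0,0,0,45,0,0,0],[0,0,0,45,0,0,0],[0,0,0,45,0,0,0],[0,0,0,40,0,0,0],[0,0,0,20,0,0,0],[0,0,0,0,0,0,0]]}}

```text
time_s: 3.5
tcp_pos: [0.5397, 0.0349, 0.0333]
ee_rot: [[0.681, -0.732, -0.006], [-0.732, -0.681, -0.002], [-0.003, 0.006, -1.0]]
wrist_force: [-0.7, -0.2, -0.1]
gripper_width: 0.007
gripper_force: 0.0
```

Call:
{"api": "arm_command", "payload": {"motion": [[0,0,0,0,0,0,0],[0,0,0,0,0,0,0]]}}

```text
time_s: 3.7
tcp_pos: [0.5437, 0.0358, 0.0377]
ee_rot: [[0.682, -0.732, 0.004], [-0.732, -0.682, 0.001], [0.002, -0.004, -1.0]]
wrist_force: [-0.0, 0.1, 0.3]
gripper_width: 0.006
gripper_force: 0.0
```

```bash
python3 - <<'E'
from h import *
s=sense();print(s['tcp_pos'].round(4),s['wrist_force'],s['ee_rot'].round(4))
Wd=world([.5656,-.0727,-.256],V,.026);R=s['ee_rot'];seq=np.vstack([s['tcp_pos'],Wd])
for a,b in zip(seq[:-1],seq[1:]): print((R.T@(b-a)*1e3).round(1))
E
```

```text
[0.5437 0.0358 0.0377] [-0.01465118  0.10739727  0.26718099] [[ 0.6815 -0.7318  0.004 ]
 [-0.7318 -0.6815  0.0011]
 [ 0.0019 -0.0037 -1.    ]]
[-1.4  0.3 11.7]
[113.9  -7.1   0.2]
[-42.8 110.   -0.5]
[115.    4.    0.2]
```

Call:
{"api": "arm_command", "payload": {"motion": [[0,0,0,3,0,0,0],[0,0,0,3,0,0,0],[0,0,0,2,0,0,0],[0,0,0,0,0,0,0],[0,0,0,0,0,0,0],[0,0,0,0,0,0,0],[0,0,0,0,0,0,0]]}}

```text
time_s: 4.4
tcp_pos: [0.5425, 0.0352, 0.0276]
ee_rot: [[0.681, -0.732, -0.0], [-0.732, -0.681, -0.0], [0.0, 0.0, -1.0]]
wrist_force: [1.0, 0.2, -0.3]
gripper_width: 0.003
gripper_force: 0.0
```

```bash
cat >n.py <<'E'
from h import *
s=sense();print(s['time_s'],s['tcp_pos'].round(4),s['wrist_force'],s['ee_rot'][:,2].round(4))
Wd=world([.5656,-.0727,-.256],V,.026);R=s['ee_rot']
for b in Wd: print((R.T@(b-s['tcp_pos'])*1e3).round(1))
E
python3 n.py
```

```text
4.4 [0.5425 0.0352 0.0276] [ 1.03421935  0.20946081 -0.31766364] [-0. -0. -1.]
[-1.1 -1.1  1.6]
[112.8  -8.3   1.6]
[ 70.2 101.7   1.6]
[185.2 105.7   1.6]
```

Call:
{"api": "arm_command", "payload": {"motion": [[0,-1,-1,1,0,0,0],[0,0,0,0,0,0,0],[0,4,-0.2,0,0,0,0],[0,8,-0.5,0,0,0,0],[0,10,-0.6,0,0,0,0],[0,10,-0.6,0,0,0,0],[0,10,-0.6,0,0,0,0],[0,10,-0.6,0,0,0,0]]}}

```text
time_s: 5.2
tcp_pos: [0.5809, -0.0003, 0.0265]
ee_rot: [[0.681, -0.733, -0.0], [-0.733, -0.681, -0.0], [0.0, 0.0, -1.0]]
wrist_force: [-0.4, -0.2, 0.1]
gripper_width: 0.009
gripper_force: 0.0
```

Call:
{"api": "arm_command", "payload": {"motion": [[0,10,-0.6,0,0,0,0],[0,10,-0.6,0,0,0,0],[0,10,-0.6,0,0,0,0],[0,10,-0.6,0,0,0,0],[0,10,-0.6,0,0,0,0],[0,8,-0.5,0,0,0,0],[0,4,-0.3,0,0,0,0],[0,0,0,0,0,0,0]]}}

```text
time_s: 6.0
tcp_pos: [0.6255, -0.0426, 0.0264]
ee_rot: [[0.68, -0.733, 0.0], [-0.733, -0.68, 0.0], [0.0, -0.0, -1.0]]
wrist_force: [-0.3, 0.3, 0.4]
gripper_width: 0.006
gripper_force: 0.0
```

Call:
{"api": "arm_command", "payload": {"motion": [[0,0,0,0,0,0,0],[0,0,0,0,0,0,0]]}}

```text
time_s: 6.2
tcp_pos: [0.6249, -0.0419, 0.0266]
ee_rot: [[0.681, -0.732, -0.0], [-0.732, -0.681, 0.0], [-0.0, 0.0, -1.0]]
wrist_force: [0.1, 0.0, 0.2]
gripper_width: 0.006
gripper_force: 0.0
```

```bash
python3 n.py
```

```text
6.2 [ 0.6249 -0.0419  0.0266] [0.08921473 0.02144849 0.21955489] [-3.e-04  0.e+00 -1.e+00]
[-113.6    6.7    0.6]
[ 0.3 -0.4  0.6]
[-42.4 109.6   0.6]
[ 72.6 113.5   0.6]
```

Call:
{"api": "arm_command", "payload": {"motion": [[0,-1.8,4.6,0,0,0,0],[0,-1.8,4.6,0,0,0,0],[0,-3.5,9.1,0,0,0,0],[0,-3.5,9.1,0,0,0,0],[0,-3.5,9.1,0,0,0,0],[0,-3.5,9.1,0,0,0,0],[0,-3.5,9.1,0,0,0,0],[0,-3.5,9.1,0,0,0,0]]}}

```text
time_s: 7.0
tcp_pos: [0.5609, -0.068, 0.0266]
ee_rot: [[0.681, -0.732, 0.0], [-0.732, -0.681, 0.0], [0.0, -0.0, -1.0]]
wrist_force: [0.5, -0.0, 0.5]
gripper_width: 0.004
gripper_force: 0.0
```

Call:
{"api": "arm_command", "payload": {"motion": [[0,-3.5,9.1,0,0,0,0],[0,-3.5,9.1,0,0,0,0],[0,-3.5,9.1,0,0,0,0],[0,-3.5,9.1,0,0,0,0],[0,-1.8,4.6,0,0,0,0],[0,-1.8,4.6,0,0,0,0],[0,0,0,0,0,0,0],[0,0,0,0,0,0,0]]}}

```text
time_s: 7.8
tcp_pos: [0.5167, -0.0857, 0.0266]
ee_rot: [[0.681, -0.732, 0.001], [-0.732, -0.681, -0.0], [0.0, -0.0, -1.0]]
wrist_force: [-0.8, 0.7, -0.3]
gripper_width: 0.005
gripper_force: 0.0
```

```bash
python3 n.py
```

```text
7.8 [ 0.5167 -0.0857  0.0266] [-0.81541447  0.72435685 -0.29289196] [ 5.e-04 -0.e+00 -1.e+00]
[ -72.  -102.3    0.6]
[  41.9 -109.5    0.7]
[-0.8  0.5  0.6]
[114.2   4.5   0.7]
```

Call:
{"api": "arm_command", "payload": {"motion": [[0,4.5,0.2,0,0,0,0],[0,5,0.2,0,0,0,0],[0,9,0.3,0,0,0,0],[0,9,0.4,0,0,0,0],[0,9,0.3,0,0,0,0],[0,9,0.4,0,0,0,0],[0,9,0.3,0,0,0,0],[0,9,0.4,0,0,0,0]]}}

```text
time_s: 8.6
tcp_pos: [0.5582, -0.1347, 0.0265]
ee_rot: [[0.681, -0.733, -0.0], [-0.733, -0.681, -0.0], [-0.0, 0.0, -1.0]]
wrist_force: [-0.2, -0.2, -0.8]
gripper_width: 0.004
gripper_force: 0.0
```

Call:
{"api": "arm_command", "payload": {"motion": [[0,8,0.3,0,0,0,0],[0,5,0.2,0,0,0,0],[0,0,0,0,0,0,0],[0,0,0,-8,0,0,0],[0,0,0,-12,0,0,0],[0,0,0,-8,0,0,0],[0,0,0,0,0,0,0]]}}

```text
time_s: 9.3
tcp_pos: [0.5675, -0.1437, 0.0569]
ee_rot: [[0.681, -0.732, 0.004], [-0.732, -0.681, -0.0], [0.003, -0.003, -1.0]]
wrist_force: [0.6, -0.5, 0.3]
gripper_width: 0.007
gripper_force: 0.0
```

Call:
{"api": "arm_command", "payload": {"motion": [[0,4,0.1,0,0,0,0],[0,7,0.2,0,0,0,0],[0,8,0.3,0,0,0,0],[0,8,0.3,0,0,0,0],[0,7,0.2,0,0,0,0],[0,4,0.1,0,0,0,0],[0,0,0,0,0,0,0],[0,0,0,0,0,0,0]]}}

```text
time_s: 10.1
tcp_pos: [0.591, -0.1726, 0.0544]
ee_rot: [[0.681, -0.733, -0.0], [-0.733, -0.681, 0.0], [-0.0, 0.0, -1.0]]
wrist_force: [-0.0, 0.1, 0.9]
gripper_width: 0.005
gripper_force: 0.0
```

```bash
python3 n.py
```

```text
10.1 [ 0.591  -0.1726  0.0544] [-0.03510884  0.06853253  0.87095529] [-5.e-04  1.e-04 -1.e+00]
[-186.3 -107.    28.4]
[ -72.4 -114.2   28.4]
[-115.    -4.1   28.4]
[ 0.  -0.2 28.4]
```

Centred over the button; the fingertips are about 14 mm above it. Pressing slowly.

Call:
{"api": "arm_command", "payload": {"motion": [[0,0,0,4,0,0,0],[0,0,0,5,0,0,0],[0,0,0,3,0,0,0],[0,0,0,2,0,0,0],[0,0,0,2,0,0,0],[0,0,0,2,0,0,0],[0,0,0,1,0,0,0],[0,0,0,0,0,0,0]]}}

```text
time_s: 10.9
tcp_pos: [0.5908, -0.1723, 0.0357]
ee_rot: [[0.681, -0.732, -0.001], [-0.732, -0.681, 0.0], [-0.001, 0.001, -1.0]]
wrist_force: [-2.6, 1.9, 4.8]
gripper_width: 0.007
gripper_force: 2.1
```

Call:
{"api": "arm_command", "payload": {"motion": [[0,0,0,1,0,0,0],[0,0,0,1,0,0,0],[0,0,0,0.5,0,0,0],[0,0,0,0,0,0,0],[0,0,0,0,0,0,0]]}}

```text
time_s: 11.4
tcp_pos: [0.591, -0.1724, 0.0332]
ee_rot: [[0.681, -0.732, -0.001], [-0.732, -0.681, 0.0], [-0.0, 0.0, -1.0]]
wrist_force: [-3.9, 2.1, 5.4]
gripper_width: 0.001
gripper_force: 2.7
```

Call:
{"api": "arm_command", "payload": {"motion": [[0,0,0,0.5,0,0,0],[0,0,0,0.5,0,0,0],[0,0,0,0.4,0,0,0],[0,0,0,0,0,0,0],[0,0,0,0,0,0,0],[0,0,0,0,0,0,0]]}}

```text
time_s: 12.0
tcp_pos: [0.591, -0.1724, 0.0324]
ee_rot: [[0.681, -0.732, -0.0], [-0.732, -0.681, -0.0], [-0.0, 0.0, -1.0]]
wrist_force: [-5.0, 3.3, 8.8]
gripper_width: 0.007
gripper_force: 4.2
```

```bash
python3 - <<'E'
from h import *
s=sense();print(s['time_s'],s['tcp_pos'],s['wrist_force'])
a=cv2.resize(capture("scene")[200:320,230:410],(720,480),interpolation=cv2.INTER_CUBIC);cv2.imwrite("pics/s2.png",a[:,:,::-1])
E
```

```text
12.0 [ 0.59096295 -0.1724374   0.03242576] [-4.9630752   3.26035743  8.80041168]
```

View pics/s2.png

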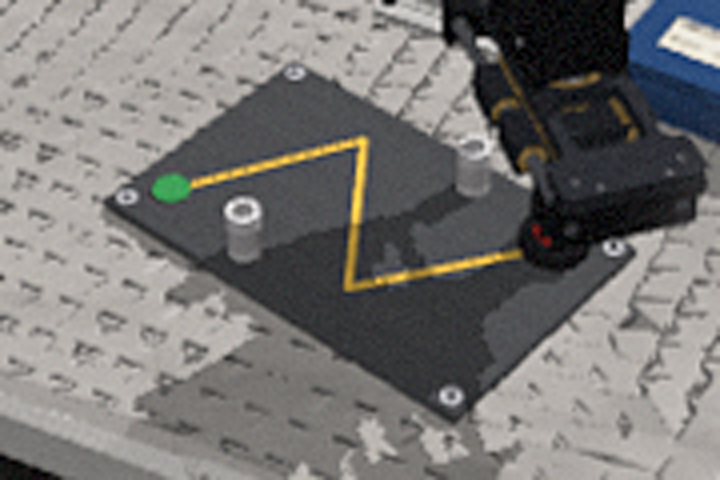

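The crop shows the button held down under the fingertips at about (545,235). Both sleeves are still standing, at (243,230) and (473,165). Vertical force is about 9 N, so the button is at or near its stop and only lightly loaded.

```bash
python3 -c "
from station import *
print(finish_job())"
```

```text
the job is handed in; nothing more can be done
None
```

I traced the yellow line from the green disc to the other end about 10 mm above the plate, pressed the red button at about 9 N, and handed the job in at about 12 s with it held down; both sleeves still stand.

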